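# Set a guide clearance with a feeler blade

## Robot

A 6-joint arm with a two-finger parallel gripper is mounted at the origin on the work surface; the furniture and walls round the work are solid. World frame = base frame: x ahead of the robot, y to its left, z up, the work surface at z = 0. Lengths are in m, angles in rad, forces in N, time in s.
With the tool pointing down it reaches from about 0.3 to 0.85 m from the base axis. Payload 4.2 kg.
Tool frame: the origin (TCP) lies at the centre of the arm's flange, where the gripper is bolted on; the fingertips stand 191 mm ahead of it and the grasp point (between the pads) lies 172 mm ahead of it (r.pinch_z is the distance from the TCP to the grasp point, in m); z points along the fingers, y is the line along which they close (so a half turn about z gives the same grasp; the last joint's range is limited). The gripper opens to 91 mm and grips with 3 to 60 N. Pads are 32 mm wide; open, the fingers measure 118 mm over their backs; the gripper's body (76 mm by 178 mm) begins 60 mm behind the grasp point.
Start: joints at [1.1, 0.32, 1.565, -0, 1.257, -0.02], TCP at [0.251, 0.518, 0.405] pointing down, gripper open.
Joint ranges: [-3.11, 3.11], [-0.84, 2.01], [0.21, 2.61], [-1.34, 4.49], [0.05, 2.63], [-2.56, 2.56]. Speed limits (rad/s): [2.57, 2.57, 3.14, 3.14, 3.14, 3.14].

## Interface

Orientations are given as a 3x3 rotation matrix whose columns are the frame's x, y, z axes.
In Python, from station import r gives the robot as it stands.
- The arm moves only by the tool apply_moves, never from a script. Its argument "rows" is a list of rows, each an object with "linear": the shift along the world's x, y, z in m, a list of three; "rotation": the turn, a rotation vector about the world's x, y, z in rad, a list of three; "gripper": the closure, from 0 (fully open) to 1 (shut). A call has 1 to 5 rows; each row shifts and turns the commanded pose from where the row before left it; what a row does not reach is not made up. A row lasts 1/10 s, in which the tool goes at most 50 mm and 8.59 degrees, less where a joint would pass 70% of its speed; a pose out of reach is approached as far as the arm can. A call with a gripper value outside its range is refused whole. The fingers move at their own pace and stop on an object; "grip_force" is the grip in N (left out, the last holds). Time passes only in rows, so rows that do not move let the fingers close. It gives the time, the measured TCP pose, the force, the opening and the grip force at its end, in the units of the state.
- r.state(): the state, without advancing time (a new reading comes with each control period).
- r.read_camera(name): name is "scene" or "top"; returns the picture (480x640x3 uint8, red, green, blue); there is no depth.
- r.camera_params(name): a dict with "intrinsics" (3x3 intrinsics, pixels), "origin" and "orientation" of the camera in the world. Camera axes: x right, y up, looking along -z (the intrinsics and any distortion apply to the point x, -y, -z); pixel columns grow to the right and rows downward; lengths in m; the calibration is good to about 2 mm. A picture is of the moment at which its call begins. camera_params takes no time and is no camera call.
- r.close_job(): hands the job in; it is judged then, once.
The state is a dict: "time": time; "q": joint angles; "dq": joint speeds; "effort": joint torques, N m; "tool_pos": TCP position; "eef_rot": TCP orientation; "contact_force": force on the tool from outside, world axes, zero at the start; "moment": the same for the moment, N m; "grip_width": finger opening in m; "gripper_force": force on a finger pad.
Only numpy, scipy, OpenCV 4.12 (cv2) and the standard library are available. Lean on these libraries where they do the work, as an engineer would, in place of code of your own. Each camera call takes 0.05 s, during which the arm holds its last target. There are 200 camera calls.

## Task

Stand the orange-handled feeler blade in the open gap of the fixture, slid in until its tip is home against the back stop, and let go. Push the blue sliding jaw towards the fence until its sprung shoe pinches the blade only lightly, then take the blade by its handle again and draw it back about 20 mm to feel it drag; leave it standing there, lightly pinched by the jaw and released. Never squeeze or ram the blade hard, and leave the motor, the wheel and the green gear alone.

Things in the scene. Friction and masses are not known exactly. Their poses are not given: they have to be found in the camera images.
- gap_mouth (a point): Front of the gap in the grey/aluminium fixture (fixed; base plate 90 x 196 mm, 8 mm thick, top 24 mm below this point, front edge at x = -10 mm). Axes: x level, the way the blade goes in; y level, from the blue jaw across the gap to the grey fence; z up. Point is 32 mm over the work surface. Shoe and pad pinch from x = 0 to 44 mm. A fence cover plate roofs the gap, underside at z = +24 mm.
- back_stop (a point): Point on the face of the fixture's back stop, 62 mm behind gap_mouth, same height and axes. In the gap, on the fence side, a rigid pad has its face between y = +7 and +16 mm of these points: it differs each time and is hidden under the cover. The jaw's shoe face starts between y = -10 and -4 mm. So the blade goes in at y = 0 to +3 mm.
- jaw_post (a point): Centre of the black upright post (24 mm in x, 22 in y, from 24 mm below this point to 20 above; 60 mm over the work surface) on the blue jaw; axes as gap_mouth. The jaw slides 34 mm along y: +y closes, -y opens. Push or pinch the post. Sliding takes about 8 N either way, and it stays where left. The blue block under the post is 44 mm in x, 64 in y, and reaches 22 mm behind (-y) the post's centre.
- blade_grip (a point): Centre, half-way up, of the blade's orange handle: upright block 50 mm long (x), 18 mm thick (y), 56 mm tall, on the work surface; this point is 28 mm above its underside. x = towards the tip, z up. 0.15 kg. Steel blade 6 mm thick, from x = 25 to 110 mm, 20 to 44 mm above the underside. It stands by itself; with the blade in the gap the handle stands in front of the base plate.
- blade_tip (a point): Tip of the steel blade, 110 mm ahead of the handle's centre, 32 mm above its underside; axes as the handle's. Home = against the back stop, within a few mm. The jaw's shoe rides on stiff springs (5 N per mm, no preload): once the blade is caught between shoe and pad, the push on the post rises above the 8 N of sliding by the pinch. A light pinch is about 4 N (2 to 9 N counts); over 15 N spoils it.
- motor: Bystander: dark grey motor, 26 x 69 x 32 mm, loose; origin under its centre. Not to be disturbed.
- wheel: Bystander: wheel with a grey tyre, 63 mm across, 24 mm high, lying flat, loose; origin under its centre. Not to be disturbed.
- green_gear: Bystander: green gear, 49 mm across, 8 mm thick, lying flat, loose; origin under its centre. Not to be disturbed.

How it is judged:
On the way, in this order (a step that is already met when the one before it is completed fails the run):
1. the blade is in the gap with its tip home against the back stop (within 6 mm), standing upright (x of blade_tip in the frame of gap_mouth above 0.056 m and y of blade_tip in the frame of gap_mouth between -0.012 and 0.02 m and angle between blade_grip's own z axis and vertical below 0.1 rad and height (world z) of blade_grip below 0.036 m), for 0.2 s.
2. the jaw pinches the home blade lightly (2 to 9 N) while nobody holds the blade (x of blade_tip in the frame of gap_mouth above 0.054 m and contact force between jaw and blade between 2 and 9 N and contact force between the fingers and blade below 0.2 N), for 0.3 s.
3. the blade is drawn back by the handle while still pinched (2 to 9 N) (x of blade_tip in the frame of gap_mouth between 0.025 and 0.052 m and contact force between the fingers and blade above 1 N and contact force between jaw and blade between 2 and 9 N), for 0.1 s.
At the end, for the whole second after the job is handed in: The blade stands upright in the gap, its tip 10 to 32 mm short of the back stop, at rest and released, with the jaw pinching it with 2 to 9 N (x of blade_tip in the frame of gap_mouth between 0.03 and 0.052 m and contact force between jaw and blade between 2 and 9 N and contact force between the fingers and blade below 0.1 N and angle between blade_grip's own z axis and vertical below 0.1 rad and height (world z) of blade_grip below 0.036 m and linear speed of blade below 0.01 m/s); the robot touches nothing.
It fails at once if the blade is pinched hard by the jaw (over 15 N) (contact force between jaw and blade above 15 N).
It fails at once if the blade is rammed against the fixture (over 25 N) (contact force between fixture and blade above 25 N).
It fails at once if the motor is disturbed (distance of motor from where it was at the start of the episode above 0.02 m).
It fails at once if the wheel is disturbed (distance of wheel from where it was at the start of the episode above 0.02 m).
It fails at once if the green gear is disturbed (distance of green_gear from where it was at the start of the episode above 0.02 m).
It also fails if it takes over 72 s, if anything falls off the work surface, if the arm or the gripper's body presses on something with over 40 N, if the wrist force passes 120 N, or if a joint passes its speed limit or range.

## Working session

There is one attempt and no reset: what is moved stays moved. The work goes in short steps, Python scripts to look and compute and a tool call to move; the robot and the scene stay as the last step left them, time stands still between calls to the robot, and variables do not carry over. Pictures are saved under pics/ and viewed, at most 10 in all, crops included, and the job is handed in when it is done.

Besides the shell and the picture viewer there is one more tool, called after "Request:" by a JSON object that holds its "name" and its "arguments". apply_moves: Moves the arm, as the interface text tells. Its arguments: {"type":"object","properties":{"rows":{"type":"array","items":{"type":"object","properties":{"linear":{"type":"array","items":{"type":"number"}},"rotation":{"type":"array","items":{"type":"number"}},"gripper":{"type":"number"}}}},"grip_force":{"type":"number"}},"required":["rows"]}

```bash
mkdir -p pics
python3 - <<'E'
from station import r
import cv2,numpy as np
for n in("scene","top"):
    im=r.read_camera(n); cv2.imwrite(f"pics/{n}0.png",im[:,:,::-1])
    p=r.camera_params(n); print(n,{k:np.round(v,3).tolist() for k,v in p.items()})
s=r.state(); print({k:np.round(v,3).tolist() for k,v in s.items()}, r.pinch_z)
E
```

```text
scene {'intrinsics': [[543.84, 0.0, 326.995], [0.0, 543.84, 245.861], [0.0, 0.0, 1.0]], 'origin': [-0.064, -0.753, 0.597], 'orientation': [[0.688, 0.363, -0.629], [-0.726, 0.347, -0.594], [0.003, 0.865, 0.502]]}
top {'intrinsics': [[608.335, 0.0, 326.253], [0.0, 608.335, 238.086], [0.0, 0.0, 1.0]], 'origin': [0.459, -0.125, 1.076], 'orientation': [[0.005, 0.993, -0.12], [-1.0, 0.008, 0.03], [0.031, 0.12, 0.992]]}
{'time': 0.1, 'q': [1.1, 0.32, 1.566, -0.0, 1.257, -0.02], 'dq': [-0.0, -0.0, -0.001, -0.0, 0.001, -0.002], 'effort': [0.001, -41.333, -23.251, 0.073, 0.042, -0.0], 'tool_pos': [0.25, 0.517, 0.404], 'eef_rot': [[-0.9, 0.436, -0.001], [0.436, 0.9, -0.001], [0.0, -0.002, -1.0]], 'contact_force': [-0.277, -0.084, 0.419], 'moment': [0.035, 0.003, 0.012], 'gripper_force': 0.0, 'grip_width': 0.091} 0.172
```

View pics/scene0.png

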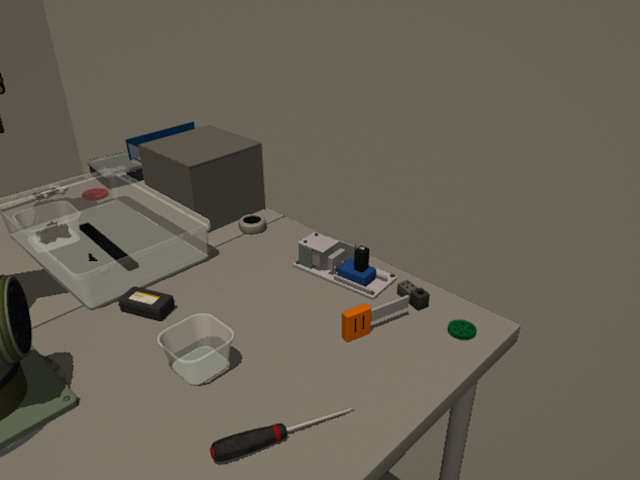

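View pics/top0.png

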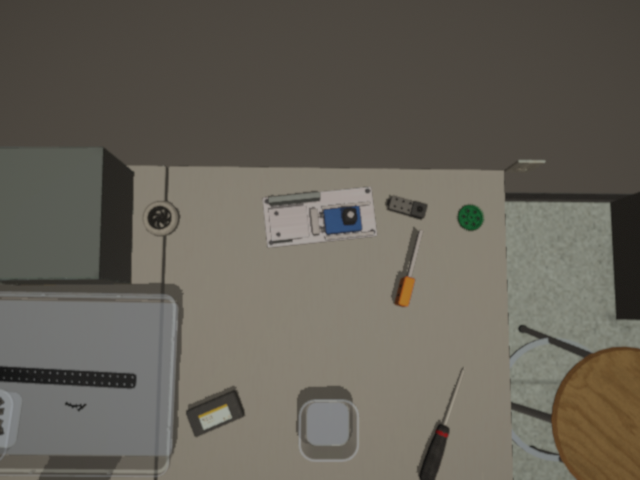

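Run:
```python
import cv2,numpy as np
t=cv2.imread("pics/top0.png");s=cv2.imread("pics/scene0.png")
a=cv2.resize(t[175:315,250:440],None,fx=4,fy=4,interpolation=cv2.INTER_CUBIC)
b=cv2.resize(s[225:345,285:435],None,fx=5,fy=5,interpolation=cv2.INTER_CUBIC)
cv2.imwrite("pics/a.png",cv2.convertScaleAbs(a,alpha=1.3));cv2.imwrite("pics/b.png",cv2.convertScaleAbs(b,alpha=1.3))
```

```text
(no output)
```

View pics/a.png

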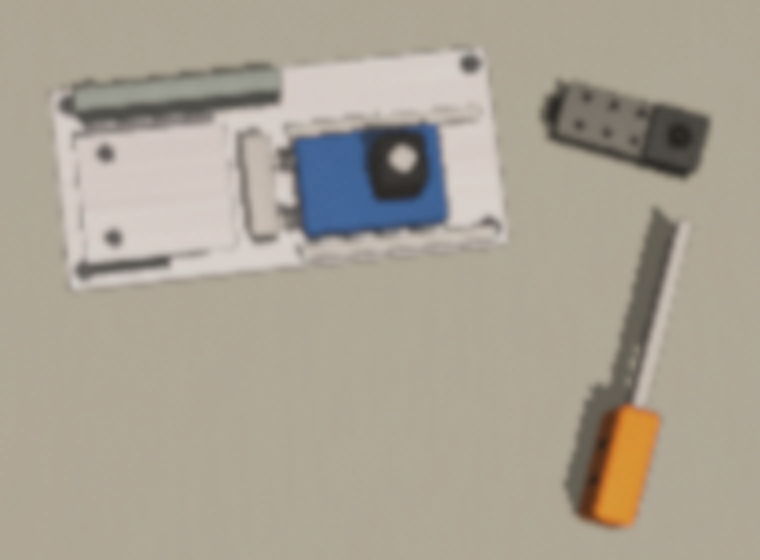

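View pics/b.png

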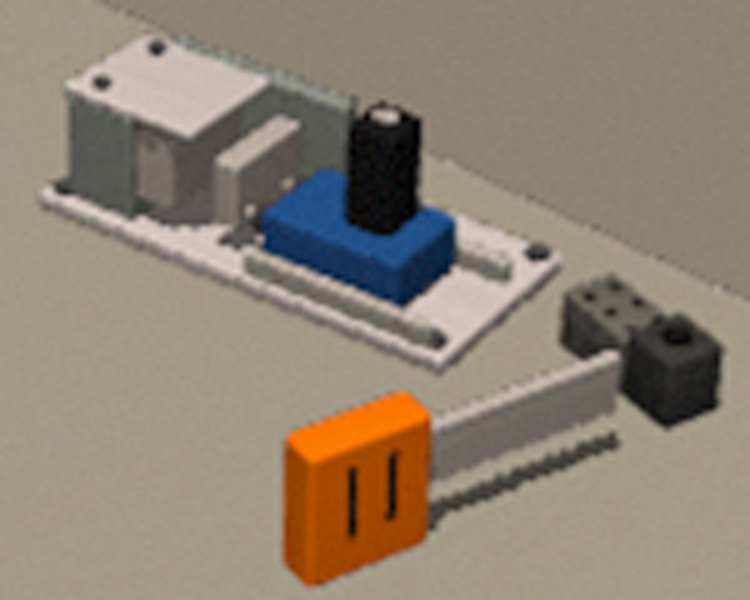

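```bash
cat > h.py <<'E'
import cv2,numpy as np
from station import r
def ray(n,px):
    p=r.camera_params(n);K=np.array(p["intrinsics"]);d=np.linalg.inv(K)@[px[0],px[1],1]
    return np.array(p["origin"]),np.array(p["orientation"])@(d*[1,-1,-1])
def onz(n,px,z):
    o,d=ray(n,px);return o+d*(z-o[2])/d[2]
def tri(a,b):
    o1,d1=ray("top",a);o2,d2=ray("scene",b)
    s=np.linalg.lstsq(np.c_[d1,-d2],o2-o1,rcond=None)[0]
    p,q=o1+s[0]*d1,o2+s[1]*d2;return (p+q)/2,np.linalg.norm(p-q)
A=lambda x,y:(250+(x-1.5)/4,175+(y-1.5)/4)
B=lambda x,y:(285+(x-2)/5,225+(y-2)/5)
def rect(mask,z,n="top"):
    c=max(cv2.findContours(mask,0,1)[0],key=cv2.contourArea)[:,0]
    P=np.array([onz(n,p,z)[:2] for p in c.astype(float)],np.float32)
    (cx,cy),(w,h),a=cv2.minAreaRect(P);return np.round([cx,cy,w,h,a],4)
E
python3 - <<'E'
from h import *
np.set_printoptions(precision=4,suppress=True)
t=cv2.imread("pics/top0.png");s=cv2.imread("pics/scene0.png")
hsv=cv2.cvtColor(t,cv2.COLOR_BGR2HSV)
print("orange top",rect(cv2.inRange(hsv,(5,170,150),(22,255,255)),.056), "all",rect(cv2.inRange(hsv,(5,150,60),(22,255,255)),.056), hsv[292,405])
print("blue",rect(cv2.inRange(hsv,(100,120,60),(125,255,255)),.036))
C=[onz("top",A(*p),.008) for p in((55,92),(487,47),(505,240),(73,288))]
print("plate",C,[np.linalg.norm(C[i]-C[i-1]) for i in range(4)])
# matches top/scene
for nm,a,b in[("post dot",(403,157),(387,115)),("blade tip top",(685,220),(612,355)),
 ("shoe front-gap corner top",(254,238),(222,160)),("shoe back top gap",(243,135),(280,118)),("cover front right",(237,247),(190,135)),("cover back right",(228,125),(270,82)),
 ("handle front right top",(660,410),(408,395)),("handle rear right",(632,525),(430,412))]:
    print(nm,*tri(A(*a),B(*b)))
E
```

```text
orange top [ 0.4943 -0.2913  0.0146  0.0466 75.2351] all [ 0.314  -0.5871  0.0947  0.2367 62.6831] [ 17 192 165]
blue [ 0.6176 -0.1845  0.0409  0.0596  6.5659]
plate [array([ 0.66  , -0.0457,  0.008 ]), array([ 0.6825, -0.2384,  0.008 ]), array([ 0.5954, -0.246 ,  0.008 ]), array([ 0.5724, -0.0551,  0.008 ])] [np.float64(0.08803594684912328), np.float64(0.19395528179793067), np.float64(0.08742238126826067), np.float64(0.19226704038885897)]
post dot [ 0.6206 -0.1958  0.0822] 0.0009693357040067651
blade tip top [ 0.5999 -0.3194  0.0437] 0.0008464083166577794
shoe front-gap corner top [ 0.5917 -0.1358  0.0498] 0.004501931393629466
shoe back top gap [ 0.6349 -0.1295  0.048 ] 0.0007116584327499473
cover front right [ 0.5851 -0.1274  0.0607] 0.000957461614683907
cover back right [ 0.6366 -0.1228  0.0613] 3.677242373418371e-05
handle front right top [ 0.5144 -0.3015  0.0633] 0.008006865472502758
handle rear right [ 0.4829 -0.3055  0.0723] 0.039950521882939724
```

Request:
{"name": "apply_moves", "arguments": {"rows": [{"linear": [0.012,-0.04,0],"rotation": [0,0,0.01],"gripper": 0},{"linear": [0.012,-0.04,0],"rotation": [0,0,0.01],"gripper": 0},{"linear": [0.012,-0.04,0],"rotation": [0,0,0.01],"gripper": 0},{"linear": [0.012,-0.04,0],"rotation": [0,0,0.01],"gripper": 0},{"linear": [0.012,-0.04,0],"rotation": [0,0,0.01],"gripper": 0}]}}

```text
time: 0.6
tool_pos: [0.3105, 0.3159, 0.4044]
eef_rot: [[-0.921, 0.389, -0.0], [0.389, 0.921, -0.0], [0.0, -0.001, -1.0]]
contact_force: [0.8, -0.4, -0.2]
grip_width: 0.0913
gripper_force: 0.0
```

Request:
{"name": "apply_moves", "arguments": {"rows": [{"linear": [0.012,-0.04,0],"rotation": [0,0,0.01],"gripper": 0},{"linear": [0.012,-0.04,0],"rotation": [0,0,0.01],"gripper": 0},{"linear": [0.012,-0.04,0],"rotation": [0,0,0.01],"gripper": 0},{"linear": [0.012,-0.04,0],"rotation": [0,0,0.01],"gripper": 0},{"linear": [0.012,-0.04,0],"rotation": [0,0,0.01],"gripper": 0}]}}

```text
time: 1.1
tool_pos: [0.3704, 0.1159, 0.4047]
eef_rot: [[-0.939, 0.343, 0.0], [0.343, 0.939, 0.0], [0.0, 0.0, -1.0]]
contact_force: [0.9, 0.1, 1.2]
grip_width: 0.0912
gripper_force: 0.0
```

Request:
{"name": "apply_moves", "arguments": {"rows": [{"linear": [0.012,-0.04,0],"rotation": [0,0,0.01],"gripper": 0},{"linear": [0.012,-0.04,0],"rotation": [0,0,0.01],"gripper": 0},{"linear": [0.012,-0.04,0],"rotation": [0,0,0.01],"gripper": 0},{"linear": [0.012,-0.04,0],"rotation": [0,0,0.01],"gripper": 0},{"linear": [0.012,-0.04,0],"rotation": [0,0,0.01],"gripper": 0}]}}

```text
time: 1.6
tool_pos: [0.4305, -0.0842, 0.4046]
eef_rot: [[-0.955, 0.296, -0.0], [0.296, 0.955, 0.0], [0.0, 0.0, -1.0]]
contact_force: [1.2, 0.4, 0.2]
grip_width: 0.0909
gripper_force: 0.0
```

Request:
{"name": "apply_moves", "arguments": {"rows": [{"linear": [0.012,-0.04,0],"rotation": [0,0,0.01],"gripper": 0},{"linear": [0.012,-0.04,0],"rotation": [0,0,0.01],"gripper": 0},{"linear": [0.012,-0.04,0],"rotation": [0,0,0.01],"gripper": 0},{"linear": [0.012,-0.04,0],"rotation": [0,0,0.01],"gripper": 0},{"linear": [0.012,-0.04,0],"rotation": [0,0,0.01],"gripper": 0}]}}

```text
time: 2.1
tool_pos: [0.4906, -0.2842, 0.4043]
eef_rot: [[-0.969, 0.248, -0.001], [0.248, 0.969, 0.001], [0.001, 0.001, -1.0]]
contact_force: [0.3, 0.3, -0.0]
grip_width: 0.0912
gripper_force: 0.0
```

Request:
{"name": "apply_moves", "arguments": {"rows": [{"linear": [0.004,-0.007,-0.04],"rotation": [0,0,-0.005],"gripper": 0},{"linear": [0,0,-0.04],"rotation": [0,0,0],"gripper": 0},{"linear": [0,0,-0.04],"rotation": [0,0,0],"gripper": 0},{"linear": [0,0,-0.04],"rotation": [0,0,0],"gripper": 0},{"linear": [0,0,-0.032],"rotation": [0,0,0],"gripper": 0}]}}

```text
time: 2.6
tool_pos: [0.4938, -0.2891, 0.2102]
eef_rot: [[-0.967, 0.253, -0.002], [0.253, 0.967, 0.002], [0.003, 0.001, -1.0]]
contact_force: [0.7, -0.8, -0.2]
grip_width: 0.0911
gripper_force: 0.0
```

Request:
{"name": "apply_moves", "arguments": {"rows": [{"linear": [0,0,0],"rotation": [0,0,0],"gripper": 1},{"linear": [0,0,0],"rotation": [0,0,0],"gripper": 1},{"linear": [0,0,0],"rotation": [0,0,0],"gripper": 1},{"linear": [0,0,0],"rotation": [0,0,0],"gripper": 1},{"linear": [0,0,0],"rotation": [0,0,0],"gripper": 1}], "grip_force": 20}}

```text
time: 3.1
tool_pos: [0.4949, -0.2896, 0.2143]
eef_rot: [[-0.967, 0.253, 0.003], [0.253, 0.967, -0.001], [-0.003, -0.001, -1.0]]
contact_force: [-0.1, -0.2, -1.0]
grip_width: 0.054
gripper_force: 0.0
```

Request:
{"name": "apply_moves", "arguments": {"rows": [{"linear": [0,0,0],"rotation": [0,0,0],"gripper": 1},{"linear": [0,0,0],"rotation": [0,0,0],"gripper": 1},{"linear": [0,0,0],"rotation": [0,0,0],"gripper": 1},{"linear": [0,0,0],"rotation": [0,0,0],"gripper": 1}]}}

```text
time: 3.5
tool_pos: [0.4945, -0.2894, 0.2128]
eef_rot: [[-0.967, 0.253, -0.0], [0.253, 0.967, 0.0], [0.0, 0.0, -1.0]]
contact_force: [-0.3, -1.0, -0.0]
grip_width: 0.022
gripper_force: 0.0
```

Request:
{"name": "apply_moves", "arguments": {"rows": [{"linear": [0,0,0],"rotation": [0,0,0],"gripper": 1},{"linear": [0,0,0],"rotation": [0,0,0],"gripper": 1},{"linear": [0,0,0],"rotation": [0,0,0],"gripper": 1},{"linear": [0,0,0],"rotation": [0,0,0],"gripper": 1}]}}

```text
time: 3.9
tool_pos: [0.4945, -0.2895, 0.2127]
eef_rot: [[-0.967, 0.253, -0.0], [0.253, 0.967, 0.0], [0.0, 0.0, -1.0]]
contact_force: [-0.7, -0.8, 0.8]
grip_width: 0.0181
gripper_force: 20.0
```

Request:
{"name": "apply_moves", "arguments": {"rows": [{"linear": [0,0,0.01],"rotation": [0,0,0],"gripper": 1},{"linear": [0,0,0.02],"rotation": [0,0,0],"gripper": 1},{"linear": [0,0,0.02],"rotation": [0,0,0],"gripper": 1},{"linear": [0,0,0],"rotation": [0,0,0],"gripper": 1}]}}

```text
time: 4.3
tool_pos: [0.4953, -0.2899, 0.2657]
eef_rot: [[-0.967, 0.253, 0.005], [0.253, 0.967, -0.003], [-0.006, -0.002, -1.0]]
contact_force: [0.4, 0.0, -1.8]
grip_width: 0.0179
gripper_force: 20.0
```

Run:
```python
from h import *
im=r.read_camera("scene")[:,:,::-1];cv2.imwrite("pics/s1.png",im)
tp=r.read_camera("top")[:,:,::-1];cv2.imwrite("pics/t1.png",tp)
a=cv2.resize(tp[175:315,250:440],None,fx=3,fy=3,interpolation=2);b=cv2.resize(im[215:345,285:435],None,fx=3,fy=3,interpolation=2)
c=np.zeros((420+0,570+0,3),np.uint8);c[:]=a
cv2.imwrite("pics/c1.png",np.vstack([np.hstack([cv2.resize(a,(456,336)),cv2.resize(b,(344,336))])]))
s=r.state();print(s["tool_pos"],s["q"],s["gripper_force"],s["grip_width"])
```

```text
[ 0.49437718 -0.28932723  0.26288983] [-5.49604898e-01  4.40125624e-01  1.76662417e+00  1.70016927e-04
  9.34489552e-01 -1.86471616e+00] 19.999583065509796 0.018131412680664167
```

View pics/c1.png

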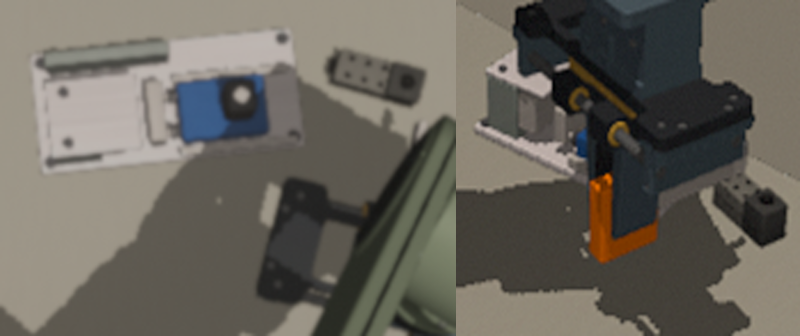

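Request:
{"name": "apply_moves", "arguments": {"rows": [{"linear": [-0.02,0.012,0],"rotation": [0,0,0],"gripper": 1},{"linear": [-0.023,0.012,0],"rotation": [0,0,0.04],"gripper": 1},{"linear": [0,0.03,0],"rotation": [0,0,0.08],"gripper": 1},{"linear": [0,0.03,0],"rotation": [0,0,0.08],"gripper": 1},{"linear": [0,0.03,0],"rotation": [0,0,0.08],"gripper": 1}]}}

```text
time: 4.9
tool_pos: [0.4507, -0.1744, 0.2616]
eef_rot: [[-1.0, -0.027, -0.002], [-0.027, 1.0, 0.001], [0.002, 0.001, -1.0]]
contact_force: [0.2, -0.7, -0.8]
grip_width: 0.0178
gripper_force: 20.0
```

Request:
{"name": "apply_moves", "arguments": {"rows": [{"linear": [0,0.03,0],"rotation": [0,0,0.08],"gripper": 1},{"linear": [0,0,-0.015],"rotation": [0,0,0.012],"gripper": 1},{"linear": [0,0,-0.015],"rotation": [0,0,0],"gripper": 1},{"linear": [0,0,-0.017],"rotation": [0,0,0],"gripper": 1},{"linear": [0,0,0],"rotation": [0,0,0],"gripper": 1}]}}

```text
time: 5.4
tool_pos: [0.4507, -0.145, 0.2136]
eef_rot: [[-0.993, -0.116, -0.005], [-0.116, 0.993, 0.002], [0.005, 0.002, -1.0]]
contact_force: [-0.5, -0.0, -1.5]
grip_width: 0.0181
gripper_force: 20.0
```

Run:
```python
from h import *
im=r.read_camera("scene")[:,:,::-1];cv2.imwrite("pics/s2.png",im)
tp=r.read_camera("top")[:,:,::-1];cv2.imwrite("pics/t2.png",tp)
a=cv2.resize(tp[180:270,255:355],None,fx=4,fy=4,interpolation=2);b=cv2.resize(im[215:315,285:385],None,fx=4,fy=4,interpolation=2)
b=b[:360]
cv2.imwrite("pics/c2.png",cv2.convertScaleAbs(np.hstack([a,b]),alpha=1.4))
s=r.state();print(s["tool_pos"],s["eef_rot"],s["q"])
```

```text
[ 0.45118295 -0.14532969  0.21515695] [[-9.93268029e-01 -1.15815332e-01 -2.33035680e-03]
 [-1.15817785e-01  9.93270026e-01  9.46387017e-04]
 [ 2.20506744e-03  1.20991273e-03 -9.99996837e-01]] [-3.35915790e-01  3.78052029e-01  2.04421396e+00  1.89670349e-04
  7.21838752e-01 -2.02293187e+00]
```

View pics/c2.png

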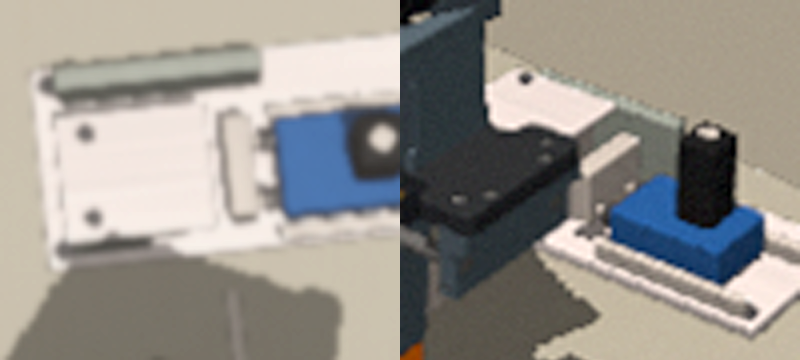

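```bash
cat >> h.py <<'E'
X=np.array([.9933,.1158]);Y=np.array([-.1158,.9933]);CEN=np.array([.6276,-.1463])
def fx(p): # fixture: x from gap_mouth, y from plate centre (mm)
    d=np.array(p)[:2]-CEN;return np.round([d@X*1e3+35,d@Y*1e3],1)
E
python3 - <<'E'
from h import *
D=lambda x,y:(255+(x-1.5)/4,180+(y-1.5)/4)
for n,p,z in[("tip L",(229,290),.047),("tip R",(240,290),.047),("bl L",(234,355),.047),("bl R",(244,355),.047),("shoe b",(222,113),.048),("shoe f",(232,205),.048),("shoe f bottom",(232,215),.048),("cover fr",(213,232),.061),("cover br",(205,105),.061)]:
    print(n,fx(onz("top",D(*p),z)))
s=r.state();print("tcp",fx(s["tool_pos"]))
t=cv2.imread("pics/t2.png");print(t[260,306:322].astype(int).sum(1),t[264,306:322].astype(int).sum(1)); print(t[210,306:325].astype(int).sum(1))
E
```

```text
tip L [-31.   21.7]
tip R [-31.5  17. ]
bl L [-58.7  22.6]
bl R [-59.2  18.3]
shoe b [44.9 16.4]
shoe f [ 4.9 16.5]
shoe f bottom [ 0.6 16.9]
cover fr [-7.3 25.9]
cover br [46.8 23.5]
tcp [-140.1   21.4]
[239 241 241 242 240 237 247 274 271 257 245 241 242 240 242 241] [240 239 239 242 238 231 235 266 272 256 230 236 242 243 239 239]
[486 496 458 360 346 415 445 450 450 447 442 451 491 500 488 446 339 266
 248]
```

Request:
{"name": "apply_moves", "arguments": {"rows": [{"linear": [-0.0003,0.003,0],"rotation": [0,0,0],"gripper": 1},{"linear": [0.0119,0.0014,0],"rotation": [0,0,0],"gripper": 1},{"linear": [0.0119,0.0014,0],"rotation": [0,0,0],"gripper": 1},{"linear": [0.006,0.0007,0],"rotation": [0,0,0],"gripper": 1},{"linear": [0.004,0.0005,0],"rotation": [0,0,0],"gripper": 1}]}}

```text
time: 6.0
tool_pos: [0.4862, -0.1383, 0.216]
eef_rot: [[-0.993, -0.117, 0.001], [-0.117, 0.993, -0.0], [-0.001, -0.0, -1.0]]
contact_force: [0.6, -0.3, -1.2]
grip_width: 0.0179
gripper_force: 20.0
```

Request:
{"name": "apply_moves", "arguments": {"rows": [{"linear": [0.003,0.00035,0],"rotation": [0,0,0],"gripper": 1},{"linear": [0.003,0.00035,0],"rotation": [0,0,0],"gripper": 1},{"linear": [0.003,0.00035,0],"rotation": [0,0,0],"gripper": 1},{"linear": [0.003,0.00035,0],"rotation": [0,0,0],"gripper": 1}]}}

```text
time: 6.4
tool_pos: [0.4971, -0.137, 0.2157]
eef_rot: [[-0.993, -0.116, -0.0], [-0.116, 0.993, 0.0], [0.0, 0.0, -1.0]]
contact_force: [0.3, 0.1, -2.2]
grip_width: 0.0181
gripper_force: 20.0
```

Request:
{"name": "apply_moves", "arguments": {"rows": [{"linear": [0.006,0.0007,0],"rotation": [0,0,0],"gripper": 1},{"linear": [0.006,0.0007,0],"rotation": [0,0,0],"gripper": 1},{"linear": [0.006,0.0007,0],"rotation": [0,0,0],"gripper": 1}]}}

```text
time: 6.7
tool_pos: [0.5156, -0.1349, 0.2158]
eef_rot: [[-0.993, -0.116, 0.0], [-0.116, 0.993, 0.0], [-0.0, -0.0, -1.0]]
contact_force: [-0.1, -0.5, -0.8]
grip_width: 0.0181
gripper_force: 20.0
```

Request:
{"name": "apply_moves", "arguments": {"rows": [{"linear": [0.006,0.0007,0],"rotation": [0,0,0],"gripper": 1},{"linear": [0.005,0.0006,0],"rotation": [0,0,0],"gripper": 1},{"linear": [0.004,0.0005,0],"rotation": [0,0,0],"gripper": 1},{"linear": [0,0,0],"rotation": [0,0,0],"gripper": 1}]}}

```text
time: 7.1
tool_pos: [0.5306, -0.1331, 0.2158]
eef_rot: [[-0.993, -0.116, 0.001], [-0.116, 0.993, -0.0], [-0.001, -0.0, -1.0]]
contact_force: [0.1, -0.4, -0.9]
grip_width: 0.0179
gripper_force: 20.0
```

Request:
{"name": "apply_moves", "arguments": {"rows": [{"linear": [0.003,0.00035,0],"rotation": [0,0,0],"gripper": 1},{"linear": [0.003,0.00035,0],"rotation": [0,0,0],"gripper": 1},{"linear": [0.001,0.0001,-0.001],"rotation": [0,0,0],"gripper": 1},{"linear": [0.001,0.0001,0],"rotation": [0,0,0],"gripper": 1},{"linear": [0,0,0],"rotation": [0,0,0],"gripper": 1}]}}

```text
time: 7.6
tool_pos: [0.5381, -0.1322, 0.2147]
eef_rot: [[-0.993, -0.116, -0.0], [-0.116, 0.993, 0.0], [0.0, 0.0, -1.0]]
contact_force: [-0.4, -0.0, -2.0]
grip_width: 0.0176
gripper_force: 20.0
```

Request:
{"name": "apply_moves", "arguments": {"rows": [{"linear": [0.0007,0.0001,0],"rotation": [0,0,0],"gripper": 1},{"linear": [0.0007,0.0001,0],"rotation": [0,0,0],"gripper": 1},{"linear": [0,0,0],"rotation": [0,0,0],"gripper": 1}]}}

```text
time: 7.9
tool_pos: [0.5395, -0.132, 0.2148]
eef_rot: [[-0.993, -0.116, 0.0], [-0.116, 0.993, 0.0], [-0.0, 0.0, -1.0]]
contact_force: [0.4, -0.1, -0.9]
grip_width: 0.0179
gripper_force: 20.0
```

Tip about 58.5; keep feeling in short calls.

Request:
{"name": "apply_moves", "arguments": {"rows": [{"linear": [0.0007,0.0001,0],"rotation": [0,0,0],"gripper": 1},{"linear": [0.0007,0.0001,0],"rotation": [0,0,0],"gripper": 1},{"linear": [0,0,0],"rotation": [0,0,0],"gripper": 1}]}}

```text
time: 8.2
tool_pos: [0.5409, -0.1318, 0.2148]
eef_rot: [[-0.993, -0.116, 0.0], [-0.116, 0.993, 0.0], [-0.0, 0.0, -1.0]]
contact_force: [-0.9, 0.1, -1.7]
grip_width: 0.0179
gripper_force: 20.0
```

Request:
{"name": "apply_moves", "arguments": {"rows": [{"linear": [0.0007,0.0001,0],"rotation": [0,0,0],"gripper": 1},{"linear": [0,0,0],"rotation": [0,0,0],"gripper": 1}]}}

```text
time: 8.4
tool_pos: [0.5416, -0.1317, 0.2148]
eef_rot: [[-0.993, -0.116, 0.0], [-0.116, 0.993, 0.0], [-0.0, 0.0, -1.0]]
contact_force: [-0.4, -1.1, -1.3]
grip_width: 0.0179
gripper_force: 20.0
```

Request:
{"name": "apply_moves", "arguments": {"rows": [{"linear": [0.0005,0,0],"rotation": [0,0,0],"gripper": 1},{"linear": [0,0,0],"rotation": [0,0,0],"gripper": 1}]}}

```text
time: 8.6
tool_pos: [0.542, -0.1318, 0.2148]
eef_rot: [[-0.993, -0.116, -0.0], [-0.116, 0.993, 0.0], [0.0, 0.0, -1.0]]
contact_force: [1.3, 0.6, -1.0]
grip_width: 0.0179
gripper_force: 20.0
```

Request:
{"name": "apply_moves", "arguments": {"rows": [{"linear": [0.0005,0.0001,0],"rotation": [0,0,0],"gripper": 1},{"linear": [0,0,0],"rotation": [0,0,0],"gripper": 1}]}}

```text
time: 8.8
tool_pos: [0.5422, -0.1317, 0.2147]
eef_rot: [[-0.993, -0.116, -0.001], [-0.116, 0.993, 0.0], [0.001, 0.0, -1.0]]
contact_force: [-2.5, -0.3, -1.9]
grip_width: 0.0179
gripper_force: 20.0
```

Request:
{"name": "apply_moves", "arguments": {"rows": [{"linear": [0.0005,0.0001,0],"rotation": [0,0,0],"gripper": 1},{"linear": [0,0,0],"rotation": [0,0,0],"gripper": 1}]}}

```text
time: 9.0
tool_pos: [0.5424, -0.1316, 0.2146]
eef_rot: [[-0.993, -0.116, -0.002], [-0.116, 0.993, 0.0], [0.002, 0.001, -1.0]]
contact_force: [-4.0, -1.1, 0.4]
grip_width: 0.0177
gripper_force: 20.0
```

Request:
{"name": "apply_moves", "arguments": {"rows": [{"linear": [0.0005,0.0001,0],"rotation": [0,0,0],"gripper": 1},{"linear": [0,0,0],"rotation": [0,0,0],"gripper": 1}]}}

```text
time: 9.2
tool_pos: [0.5426, -0.1315, 0.2146]
eef_rot: [[-0.993, -0.116, -0.003], [-0.116, 0.993, 0.0], [0.003, 0.001, -1.0]]
contact_force: [-5.3, -1.8, 0.2]
grip_width: 0.0178
gripper_force: 20.0
```

Request:
{"name": "apply_moves", "arguments": {"rows": [{"linear": [-0.0025,-0.0003,0],"rotation": [0,0,0],"gripper": 1},{"linear": [-0.0001,0.001,0],"rotation": [0,0,0],"gripper": 1},{"linear": [0,0,0],"rotation": [0,0,0],"gripper": 1}]}}

```text
time: 9.5
tool_pos: [0.5413, -0.1306, 0.215]
eef_rot: [[-0.993, -0.116, 0.002], [-0.116, 0.993, -0.0], [-0.002, -0.0, -1.0]]
contact_force: [0.2, 0.6, -1.0]
grip_width: 0.0183
gripper_force: 20.0
```

Request:
{"name": "apply_moves", "arguments": {"rows": [{"linear": [-0.0001,0.001,0],"rotation": [0,0,0],"gripper": 1},{"linear": [0,0,0],"rotation": [0,0,0],"gripper": 1}]}}

```text
time: 9.7
tool_pos: [0.541, -0.1296, 0.2148]
eef_rot: [[-0.993, -0.116, 0.001], [-0.116, 0.993, 0.0], [-0.001, 0.0, -1.0]]
contact_force: [-0.4, -0.9, -1.1]
grip_width: 0.0178
gripper_force: 20.0
```

Request:
{"name": "apply_moves", "arguments": {"rows": [{"linear": [-0.0001,0.001,0],"rotation": [0,0,0],"gripper": 1},{"linear": [0,0,0],"rotation": [0,0,0],"gripper": 1}]}}

```text
time: 9.9
tool_pos: [0.5408, -0.1286, 0.2148]
eef_rot: [[-0.993, -0.116, 0.0], [-0.116, 0.993, 0.0], [-0.0, 0.0, -1.0]]
contact_force: [-0.9, -0.2, -2.8]
grip_width: 0.0178
gripper_force: 20.0
```

Request:
{"name": "apply_moves", "arguments": {"rows": [{"linear": [-0.0001,0.001,0],"rotation": [0,0,0],"gripper": 1},{"linear": [0,0,0],"rotation": [0,0,0],"gripper": 1}]}}

```text
time: 10.1
tool_pos: [0.5406, -0.1276, 0.2148]
eef_rot: [[-0.993, -0.116, -0.0], [-0.116, 0.993, 0.0], [0.0, 0.0, -1.0]]
contact_force: [-0.2, -0.9, -1.3]
grip_width: 0.018
gripper_force: 20.0
```

Request:
{"name": "apply_moves", "arguments": {"rows": [{"linear": [-0.0001,0.001,0],"rotation": [0,0,0],"gripper": 1},{"linear": [0,0,0],"rotation": [0,0,0],"gripper": 1}]}}

```text
time: 10.3
tool_pos: [0.5405, -0.1267, 0.2148]
eef_rot: [[-0.993, -0.116, -0.0], [-0.116, 0.993, 0.0], [0.0, 0.0, -1.0]]
contact_force: [0.7, 0.3, -1.1]
grip_width: 0.0176
gripper_force: 20.0
```

Request:
{"name": "apply_moves", "arguments": {"rows": [{"linear": [-0.0001,0.001,0],"rotation": [0,0,0],"gripper": 1},{"linear": [0,0,0],"rotation": [0,0,0],"gripper": 1}]}}

```text
time: 10.5
tool_pos: [0.5404, -0.1256, 0.2148]
eef_rot: [[-0.993, -0.116, -0.0], [-0.116, 0.993, 0.0], [0.0, 0.0, -1.0]]
contact_force: [0.1, 0.9, -0.6]
grip_width: 0.018
gripper_force: 20.0
```

Request:
{"name": "apply_moves", "arguments": {"rows": [{"linear": [-0.0001,0.001,0],"rotation": [0,0,0],"gripper": 1},{"linear": [0,0,0],"rotation": [0,0,0],"gripper": 1}]}}

```text
time: 10.7
tool_pos: [0.5403, -0.1246, 0.2148]
eef_rot: [[-0.993, -0.116, -0.0], [-0.116, 0.993, 0.0], [0.0, 0.0, -1.0]]
contact_force: [0.1, -0.5, -2.1]
grip_width: 0.0179
gripper_force: 20.0
```

Request:
{"name": "apply_moves", "arguments": {"rows": [{"linear": [-0.0001,0.001,0],"rotation": [0,0,0],"gripper": 1},{"linear": [0,0,0],"rotation": [0,0,0],"gripper": 1}]}}

```text
time: 10.9
tool_pos: [0.5402, -0.1236, 0.2148]
eef_rot: [[-0.993, -0.116, -0.0], [-0.116, 0.993, 0.0], [0.0, 0.0, -1.0]]
contact_force: [-0.4, -0.8, -2.2]
grip_width: 0.0175
gripper_force: 20.0
```

Request:
{"name": "apply_moves", "arguments": {"rows": [{"linear": [-0.0001,0.001,0],"rotation": [0,0,0],"gripper": 1},{"linear": [0,0,0],"rotation": [0,0,0],"gripper": 1}]}}

```text
time: 11.1
tool_pos: [0.5401, -0.1228, 0.2148]
eef_rot: [[-0.993, -0.116, 0.0], [-0.116, 0.993, -0.0], [-0.0, -0.0, -1.0]]
contact_force: [0.5, -1.4, -1.1]
grip_width: 0.0185
gripper_force: 20.0
```

Request:
{"name": "apply_moves", "arguments": {"rows": [{"linear": [-0.0001,0.001,0],"rotation": [0,0,0],"gripper": 1},{"linear": [0,0,0],"rotation": [0,0,0],"gripper": 1}]}}

```text
time: 11.3
tool_pos: [0.5401, -0.1225, 0.2148]
eef_rot: [[-0.993, -0.116, 0.0], [-0.116, 0.993, -0.002], [-0.0, -0.002, -1.0]]
contact_force: [0.1, -4.9, -2.9]
grip_width: 0.0178
gripper_force: 20.0
```

Request:
{"name": "apply_moves", "arguments": {"rows": [{"linear": [0.0001,-0.001,0],"rotation": [0,0,0],"gripper": 1},{"linear": [0.0007,0.0001,-0.0008],"rotation": [0,0,0],"gripper": 1},{"linear": [0,0,-0.0008],"rotation": [0,0,0],"gripper": 1},{"linear": [0,0,0],"rotation": [0,0,0],"gripper": 1}]}}

```text
time: 11.7
tool_pos: [0.5409, -0.1227, 0.2132]
eef_rot: [[-0.993, -0.116, 0.0], [-0.116, 0.993, -0.0], [-0.0, -0.0, -1.0]]
contact_force: [-0.4, -1.4, -1.7]
grip_width: 0.0182
gripper_force: 20.0
```

Request:
{"name": "apply_moves", "arguments": {"rows": [{"linear": [0.0003,0,0],"rotation": [0,0,0],"gripper": 1},{"linear": [0,0,-0.0003],"rotation": [0,0,0],"gripper": 1},{"linear": [0,0,0],"rotation": [0,0,0],"gripper": 1},{"linear": [0,0,0],"rotation": [0,0,0],"gripper": 1}]}}

```text
time: 12.1
tool_pos: [0.541, -0.1227, 0.2129]
eef_rot: [[-0.993, -0.116, -0.0], [-0.116, 0.993, -0.0], [0.0, 0.0, -1.0]]
contact_force: [-1.6, -3.6, -0.6]
grip_width: 0.0179
gripper_force: 20.0
```

Request:
{"name": "apply_moves", "arguments": {"rows": [{"linear": [0,0,0],"rotation": [0,0,0],"gripper": 0.45},{"linear": [0,0,0],"rotation": [0,0,0],"gripper": 0.45},{"linear": [0,0,0],"rotation": [0,0,0],"gripper": 0.45},{"linear": [0,0,0],"rotation": [0,0,0],"gripper": 0.45},{"linear": [0,0,0],"rotation": [0,0,0],"gripper": 0.45}]}}

```text
time: 12.6
tool_pos: [0.5411, -0.1225, 0.2129]
eef_rot: [[-0.993, -0.116, 0.0], [-0.116, 0.993, 0.0], [-0.0, 0.0, -1.0]]
contact_force: [0.5, 0.4, 0.1]
grip_width: 0.0499
gripper_force: 0.0
```

Request:
{"name": "apply_moves", "arguments": {"rows": [{"linear": [0,0,0.01],"rotation": [0,0,0],"gripper": 0.45},{"linear": [0,0,0.03],"rotation": [0,0,0],"gripper": 0.45},{"linear": [0,0,0.03],"rotation": [0,0,0],"gripper": 0.45},{"linear": [0,0,0.03],"rotation": [0,0,0],"gripper": 0.45},{"linear": [0,0,0],"rotation": [0,0,0],"gripper": 0.45}]}}

```text
time: 13.1
tool_pos: [0.5423, -0.1229, 0.3179]
eef_rot: [[-0.993, -0.116, 0.01], [-0.116, 0.993, -0.002], [-0.009, -0.003, -1.0]]
contact_force: [1.3, -0.4, 0.7]
grip_width: 0.0504
gripper_force: 0.0
```

Run:
```python
from h import *
im=r.read_camera("scene")[:,:,::-1];cv2.imwrite("pics/s3.png",im)
tp=r.read_camera("top")[:,:,::-1];cv2.imwrite("pics/t3.png",tp)
a=cv2.resize(tp[180:270,255:355],None,fx=4,fy=4,interpolation=2);b=cv2.resize(im[215:315,285:385],None,fx=4,fy=4,interpolation=2)
cv2.imwrite("pics/c3.png",cv2.convertScaleAbs(np.hstack([a,b[40:]]),alpha=1.4))
s=r.state();print(s["tool_pos"],s["contact_force"],fx(s["tool_pos"]),fx((.6206,-.1958)))
```

```text
[ 0.54099233 -0.12261646  0.31384573] [-0.75173615  0.0238429  -0.19259145] [-48.3  33.6] [ 22.3 -48.4]
```

View pics/c3.png

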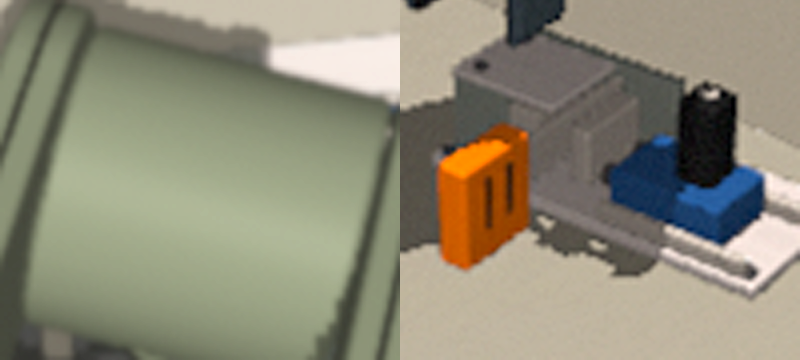

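Request:
{"name": "apply_moves", "arguments": {"rows": [{"linear": [0.0262,-0.022,0],"rotation": [0,0,0],"gripper": 0.45},{"linear": [0.0262,-0.022,0],"rotation": [0,0,0],"gripper": 0.45},{"linear": [0.0262,-0.022,0],"rotation": [0,0,0],"gripper": 0.45},{"linear": [0,0,0],"rotation": [0,0,0],"gripper": 0.45}]}}

```text
time: 13.6
tool_pos: [0.6218, -0.1909, 0.3108]
eef_rot: [[-0.993, -0.114, -0.0], [-0.114, 0.993, -0.001], [0.0, -0.0, -1.0]]
contact_force: [-0.9, 0.1, 0.4]
grip_width: 0.0503
gripper_force: 0.0
```

Request:
{"name": "apply_moves", "arguments": {"rows": [{"linear": [0,0,-0.02],"rotation": [0,0,0],"gripper": 0.45},{"linear": [0,0,-0.02],"rotation": [0,0,0],"gripper": 0.45},{"linear": [0,0,-0.02],"rotation": [0,0,0],"gripper": 0.45},{"linear": [0,0,-0.018],"rotation": [0,0,0],"gripper": 0.45},{"linear": [0,0,0],"rotation": [0,0,0],"gripper": 0.45}]}}

```text
time: 14.1
tool_pos: [0.6179, -0.1878, 0.2309]
eef_rot: [[-0.993, -0.116, -0.009], [-0.116, 0.993, 0.003], [0.008, 0.004, -1.0]]
contact_force: [-0.4, 0.6, 1.1]
grip_width: 0.05
gripper_force: 0.0
```

Request:
{"name": "apply_moves", "arguments": {"rows": [{"linear": [0,0,0],"rotation": [0,0,0],"gripper": 0.45},{"linear": [0,0,0],"rotation": [0,0,0],"gripper": 0.45}]}}

```text
time: 14.3
tool_pos: [0.6198, -0.1886, 0.2357]
eef_rot: [[-0.993, -0.116, 0.001], [-0.116, 0.993, -0.0], [-0.001, -0.0, -1.0]]
contact_force: [0.6, -0.5, 0.3]
grip_width: 0.0503
gripper_force: 0.0
```

Run:
```python
from h import *
s=r.state();print(s["tool_pos"],s["contact_force"],fx(s["tool_pos"]))
```

```text
[ 0.61983728 -0.18857109  0.23569766] [ 0.60437543 -0.46349188  0.2793548 ] [ 22.4 -41.1]
```

Request:
{"name": "apply_moves", "arguments": {"rows": [{"linear": [-0.0002,0.002,0],"rotation": [0,0,0],"gripper": 0.45},{"linear": [-0.0002,0.002,0],"rotation": [0,0,0],"gripper": 0.45},{"linear": [-0.0001,0.001,0],"rotation": [0,0,0],"gripper": 0.45},{"linear": [-0.0001,0.001,0],"rotation": [0,0,0],"gripper": 0.45}]}}

```text
time: 14.7
tool_pos: [0.6191, -0.1825, 0.2352]
eef_rot: [[-0.993, -0.116, 0.0], [-0.116, 0.993, -0.0], [-0.0, -0.0, -1.0]]
contact_force: [-0.1, -0.1, -0.0]
grip_width: 0.0501
gripper_force: 0.0
```

Request:
{"name": "apply_moves", "arguments": {"rows": [{"linear": [-0.0001,0.001,0],"rotation": [0,0,0],"gripper": 0.45},{"linear": [-0.0001,0.001,0],"rotation": [0,0,0],"gripper": 0.45}]}}

```text
time: 14.9
tool_pos: [0.6189, -0.1806, 0.2349]
eef_rot: [[-0.993, -0.116, 0.0], [-0.116, 0.993, 0.0], [-0.0, 0.0, -1.0]]
contact_force: [0.8, 0.2, 0.1]
grip_width: 0.0502
gripper_force: 0.0
```

Request:
{"name": "apply_moves", "arguments": {"rows": [{"linear": [-0.0001,0.001,0],"rotation": [0,0,0],"gripper": 0.45},{"linear": [-0.0001,0.001,0],"rotation": [0,0,0],"gripper": 0.45}]}}

```text
time: 15.1
tool_pos: [0.6188, -0.1793, 0.2348]
eef_rot: [[-0.993, -0.117, 0.0], [-0.117, 0.993, -0.002], [-0.0, -0.002, -1.0]]
contact_force: [0.9, -5.9, -2.0]
grip_width: 0.0502
gripper_force: 3.0
```

Request:
{"name": "apply_moves", "arguments": {"rows": [{"linear": [-0.0001,0.001,0],"rotation": [0,0,0],"gripper": 0.45},{"linear": [-0.0001,0.001,0],"rotation": [0,0,0],"gripper": 0.45}]}}

```text
time: 15.3
tool_pos: [0.6186, -0.1783, 0.2348]
eef_rot: [[-0.993, -0.117, 0.001], [-0.117, 0.993, -0.004], [-0.0, -0.004, -1.0]]
contact_force: [0.4, -8.2, -2.2]
grip_width: 0.0504
gripper_force: 4.2
```

Request:
{"name": "apply_moves", "arguments": {"rows": [{"linear": [-0.0001,0.001,0],"rotation": [0,0,0],"gripper": 0.45},{"linear": [-0.0001,0.001,0],"rotation": [0,0,0],"gripper": 0.45},{"linear": [-0.0001,0.001,0],"rotation": [0,0,0],"gripper": 0.45}]}}

```text
time: 15.6
tool_pos: [0.6183, -0.1755, 0.2348]
eef_rot: [[-0.993, -0.116, 0.001], [-0.116, 0.993, -0.004], [-0.0, -0.004, -1.0]]
contact_force: [-0.9, -8.7, -2.0]
grip_width: 0.05
gripper_force: 4.2
```

Request:
{"name": "apply_moves", "arguments": {"rows": [{"linear": [-0.0001,0.001,0],"rotation": [0,0,0],"gripper": 0.45},{"linear": [-0.0001,0.001,0],"rotation": [0,0,0],"gripper": 0.45},{"linear": [-0.0001,0.001,0],"rotation": [0,0,0],"gripper": 0.45}]}}

```text
time: 15.9
tool_pos: [0.6179, -0.1725, 0.2348]
eef_rot: [[-0.993, -0.116, 0.001], [-0.116, 0.993, -0.004], [-0.0, -0.004, -1.0]]
contact_force: [-0.6, -8.2, -1.6]
grip_width: 0.05
gripper_force: 4.2
```

Request:
{"name": "apply_moves", "arguments": {"rows": [{"linear": [-0.0001,0.0005,0],"rotation": [0,0,0],"gripper": 0.45},{"linear": [0,0.0005,0],"rotation": [0,0,0],"gripper": 0.45}]}}

```text
time: 16.1
tool_pos: [0.6178, -0.1714, 0.2348]
eef_rot: [[-0.993, -0.116, 0.001], [-0.116, 0.993, -0.004], [-0.0, -0.004, -1.0]]
contact_force: [0.3, -7.7, -2.2]
grip_width: 0.0503
gripper_force: 4.1
```

Request:
{"name": "apply_moves", "arguments": {"rows": [{"linear": [-0.0001,0.0005,0],"rotation": [0,0,0],"gripper": 0.45},{"linear": [0,0.0005,0],"rotation": [0,0,0],"gripper": 0.45}]}}

```text
time: 16.3
tool_pos: [0.6177, -0.1705, 0.2348]
eef_rot: [[-0.993, -0.116, 0.001], [-0.116, 0.993, -0.004], [-0.0, -0.004, -1.0]]
contact_force: [0.5, -7.9, -1.7]
grip_width: 0.0503
gripper_force: 4.1
```

Request:
{"name": "apply_moves", "arguments": {"rows": [{"linear": [-0.0001,0.0005,0],"rotation": [0,0,0],"gripper": 0.45},{"linear": [0,0.0005,0],"rotation": [0,0,0],"gripper": 0.45}]}}

```text
time: 16.5
tool_pos: [0.6176, -0.1694, 0.2348]
eef_rot: [[-0.993, -0.116, 0.001], [-0.116, 0.993, -0.004], [-0.0, -0.004, -1.0]]
contact_force: [0.2, -9.2, -2.5]
grip_width: 0.0503
gripper_force: 4.1
```

Request:
{"name": "apply_moves", "arguments": {"rows": [{"linear": [-0.0001,0.0005,0],"rotation": [0,0,0],"gripper": 0.45}]}}

```text
time: 16.6
tool_pos: [0.6175, -0.1689, 0.2348]
eef_rot: [[-0.993, -0.116, 0.001], [-0.116, 0.993, -0.004], [-0.0, -0.004, -1.0]]
contact_force: [-0.1, -7.9, -2.1]
grip_width: 0.0501
gripper_force: 4.1
```

Request:
{"name": "apply_moves", "arguments": {"rows": [{"linear": [0,0.0005,0],"rotation": [0,0,0],"gripper": 0.45}]}}

```text
time: 16.7
tool_pos: [0.6175, -0.1685, 0.2348]
eef_rot: [[-0.993, -0.116, 0.001], [-0.116, 0.993, -0.004], [-0.0, -0.004, -1.0]]
contact_force: [-0.4, -9.0, -1.6]
grip_width: 0.0502
gripper_force: 4.1
```

Request:
{"name": "apply_moves", "arguments": {"rows": [{"linear": [-0.0001,0.0005,0],"rotation": [0,0,0],"gripper": 0.45}]}}

```text
time: 16.8
tool_pos: [0.6174, -0.1679, 0.2348]
eef_rot: [[-0.993, -0.116, 0.001], [-0.116, 0.993, -0.004], [-0.0, -0.004, -1.0]]
contact_force: [0.4, -8.1, -1.5]
grip_width: 0.0504
gripper_force: 4.1
```

Request:
{"name": "apply_moves", "arguments": {"rows": [{"linear": [-0.0001,0.0005,0],"rotation": [0,0,0],"gripper": 0.45}]}}

```text
time: 16.9
tool_pos: [0.6174, -0.1675, 0.2348]
eef_rot: [[-0.993, -0.116, 0.001], [-0.116, 0.993, -0.004], [-0.0, -0.004, -1.0]]
contact_force: [0.2, -8.2, -1.9]
grip_width: 0.05
gripper_force: 4.2
```

Request:
{"name": "apply_moves", "arguments": {"rows": [{"linear": [0,0.0005,0],"rotation": [0,0,0],"gripper": 0.45}]}}

```text
time: 17.0
tool_pos: [0.6173, -0.1671, 0.2348]
eef_rot: [[-0.993, -0.117, 0.001], [-0.117, 0.993, -0.004], [-0.0, -0.004, -1.0]]
contact_force: [0.4, -9.7, -2.4]
grip_width: 0.0504
gripper_force: 4.7
```

Request:
{"name": "apply_moves", "arguments": {"rows": [{"linear": [-0.0001,0.0005,0],"rotation": [0,0,0],"gripper": 0.45}]}}

```text
time: 17.1
tool_pos: [0.6173, -0.1668, 0.2348]
eef_rot: [[-0.993, -0.117, 0.001], [-0.117, 0.993, -0.005], [-0.0, -0.005, -1.0]]
contact_force: [-0.1, -10.2, -2.9]
grip_width: 0.0502
gripper_force: 5.2
```

Request:
{"name": "apply_moves", "arguments": {"rows": [{"linear": [0,0.0005,0],"rotation": [0,0,0],"gripper": 0.45}]}}

```text
time: 17.2
tool_pos: [0.6173, -0.1665, 0.2348]
eef_rot: [[-0.993, -0.117, 0.001], [-0.117, 0.993, -0.005], [-0.0, -0.005, -1.0]]
contact_force: [-0.1, -11.4, -2.3]
grip_width: 0.0502
gripper_force: 5.6
```

Request:
{"name": "apply_moves", "arguments": {"rows": [{"linear": [-0.0001,0.0005,0],"rotation": [0,0,0],"gripper": 0.45},{"linear": [0,0,0],"rotation": [0,0,0],"gripper": 0.45}]}}

```text
time: 17.4
tool_pos: [0.6172, -0.1662, 0.2347]
eef_rot: [[-0.993, -0.117, 0.001], [-0.117, 0.993, -0.006], [-0.0, -0.006, -1.0]]
contact_force: [0.2, -11.1, -2.7]
grip_width: 0.0503
gripper_force: 5.7
```

Request:
{"name": "apply_moves", "arguments": {"rows": [{"linear": [0.0004,-0.004,0],"rotation": [0,0,0],"gripper": 0.45},{"linear": [0.0005,-0.004,0],"rotation": [0,0,0],"gripper": 0.45},{"linear": [0.0002,-0.002,0],"rotation": [0,0,0],"gripper": 0.45},{"linear": [0,0,0],"rotation": [0,0,0],"gripper": 0.45},{"linear": [0,0,0.02],"rotation": [0,0,0],"gripper": 0.45}]}}

```text
time: 17.9
tool_pos: [0.6173, -0.1731, 0.2524]
eef_rot: [[-0.993, -0.116, -0.006], [-0.116, 0.993, 0.002], [0.006, 0.003, -1.0]]
contact_force: [0.5, -0.0, 0.0]
grip_width: 0.0503
gripper_force: 0.0
```

Request:
{"name": "apply_moves", "arguments": {"rows": [{"linear": [0,0,0.03],"rotation": [0,0,0],"gripper": 0.45},{"linear": [0,0,0.03],"rotation": [0,0,0],"gripper": 0.45},{"linear": [0,0,0],"rotation": [0,0,0],"gripper": 0.45},{"linear": [0,0,0],"rotation": [0,0,0],"gripper": 0.45}]}}

```text
time: 18.3
tool_pos: [0.6182, -0.1733, 0.3155]
eef_rot: [[-0.993, -0.116, 0.001], [-0.116, 0.993, -0.0], [-0.001, -0.0, -1.0]]
contact_force: [0.0, -0.0, -0.2]
grip_width: 0.0502
gripper_force: 0.0
```

Run:
```python
from h import *
im=r.read_camera("scene")[:,:,::-1];cv2.imwrite("pics/s4.png",im)
b=cv2.resize(im[225:325,285:395],None,fx=5,fy=5,interpolation=2)
cv2.imwrite("pics/c4.png",cv2.convertScaleAbs(b,alpha=1.6))
s=r.state();print(s["tool_pos"],s["contact_force"],fx(s["tool_pos"]))
```

```text
[ 0.61788691 -0.17325595  0.31431378] [ 0.55913894 -0.4692633  -1.47410108] [ 22.2 -25.7]
```

View pics/c4.png

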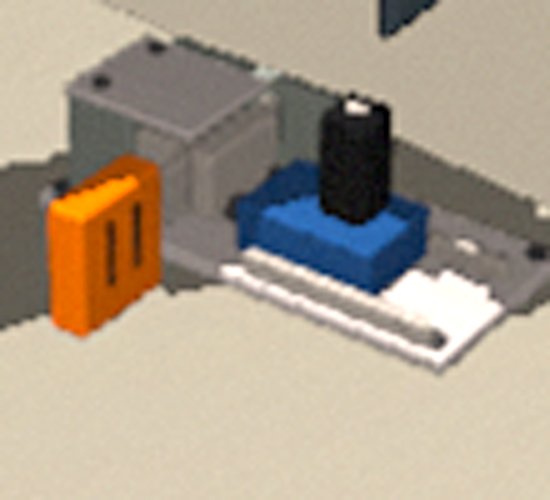

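Request:
{"name": "apply_moves", "arguments": {"rows": [{"linear": [-0.026,0.017,0],"rotation": [0,0,0],"gripper": 0.45},{"linear": [-0.026,0.017,0],"rotation": [0,0,0],"gripper": 0.45},{"linear": [-0.0248,0.0167,0],"rotation": [0,0,0],"gripper": 0.45},{"linear": [0,0,0],"rotation": [0,0,0],"gripper": 0.45},{"linear": [0,0,0],"rotation": [0,0,0],"gripper": 0.45}]}}

```text
time: 18.85
tool_pos: [0.5411, -0.1226, 0.314]
eef_rot: [[-0.993, -0.117, -0.001], [-0.117, 0.993, 0.0], [0.001, 0.001, -1.0]]
contact_force: [0.6, 0.0, 0.2]
grip_width: 0.0499
gripper_force: 0.0
```

Request:
{"name": "apply_moves", "arguments": {"rows": [{"linear": [0,0,-0.03],"rotation": [0,0,0],"gripper": 0.45},{"linear": [0,0,-0.03],"rotation": [0,0,0],"gripper": 0.45},{"linear": [0,0,-0.03],"rotation": [0,0,0],"gripper": 0.45},{"linear": [0,0,-0.009],"rotation": [0,0,0],"gripper": 0.45},{"linear": [0,0,0],"rotation": [0,0,0],"gripper": 0.45}]}}

```text
time: 19.35
tool_pos: [0.5417, -0.1232, 0.2143]
eef_rot: [[-0.993, -0.116, -0.003], [-0.116, 0.993, 0.001], [0.003, 0.001, -1.0]]
contact_force: [0.0, -0.7, 1.2]
grip_width: 0.0502
gripper_force: 0.0
```

Request:
{"name": "apply_moves", "arguments": {"rows": [{"linear": [0,0,0],"rotation": [0,0,0],"gripper": 0.6},{"linear": [0,0,0],"rotation": [0,0,0],"gripper": 0.68},{"linear": [0,0,0],"rotation": [0,0,0],"gripper": 0.74},{"linear": [0,0,0],"rotation": [0,0,0],"gripper": 0.74}], "grip_force": 4}}

```text
time: 19.75
tool_pos: [0.5416, -0.123, 0.2168]
eef_rot: [[-0.993, -0.116, 0.002], [-0.116, 0.993, -0.0], [-0.002, -0.001, -1.0]]
contact_force: [0.1, 0.2, 0.7]
grip_width: 0.0243
gripper_force: 0.0
```

Request:
{"name": "apply_moves", "arguments": {"rows": [{"linear": [0,0.0005,0],"rotation": [0,0,0],"gripper": 0.74},{"linear": [0,0,0],"rotation": [0,0,0],"gripper": 0.78},{"linear": [0,0,0],"rotation": [0,0,0],"gripper": 0.8}]}}

```text
time: 20.05
tool_pos: [0.5414, -0.1224, 0.216]
eef_rot: [[-0.993, -0.116, 0.0], [-0.116, 0.993, -0.0], [-0.0, -0.0, -1.0]]
contact_force: [-0.1, -0.8, -0.1]
grip_width: 0.0183
gripper_force: 0.5
```

Request:
{"name": "apply_moves", "arguments": {"rows": [{"linear": [0,0,0],"rotation": [0,0,0],"gripper": 0.85}]}}

```text
time: 20.15
tool_pos: [0.5414, -0.1226, 0.216]
eef_rot: [[-0.993, -0.116, 0.0], [-0.116, 0.993, -0.0], [-0.0, -0.0, -1.0]]
contact_force: [-0.6, -1.4, 2.1]
grip_width: 0.018
gripper_force: 4.0
```

Request:
{"name": "apply_moves", "arguments": {"rows": [{"linear": [0,0,0],"rotation": [0,0,0],"gripper": 0.9},{"linear": [0,0,0],"rotation": [0,0,0],"gripper": 0.9},{"linear": [0,0,0],"rotation": [0,0,0],"gripper": 0.9}]}}

```text
time: 20.45
tool_pos: [0.5414, -0.1226, 0.216]
eef_rot: [[-0.993, -0.116, 0.0], [-0.116, 0.993, -0.0], [-0.0, -0.0, -1.0]]
contact_force: [-0.8, -1.8, 2.0]
grip_width: 0.0181
gripper_force: 4.0
```

Request:
{"name": "apply_moves", "arguments": {"rows": [{"linear": [0,-0.0002,0],"rotation": [0,0,0],"gripper": 0.9},{"linear": [-0.001,-0.0001,0],"rotation": [0,0,0],"gripper": 0.9},{"linear": [-0.002,-0.0002,0],"rotation": [0,0,0],"gripper": 0.9},{"linear": [-0.002,-0.0003,0],"rotation": [0,0,0],"gripper": 0.9}], "grip_force": 10}}

```text
time: 20.85
tool_pos: [0.5372, -0.1231, 0.2161]
eef_rot: [[-0.993, -0.116, 0.003], [-0.116, 0.993, -0.0], [-0.003, -0.0, -1.0]]
contact_force: [3.5, 0.6, -1.0]
grip_width: 0.0182
gripper_force: 10.0
```

Request:
{"name": "apply_moves", "arguments": {"rows": [{"linear": [-0.002,-0.0002,0],"rotation": [0,0,0],"gripper": 0.9},{"linear": [-0.002,-0.0003,0],"rotation": [0,0,0],"gripper": 0.9}]}}

```text
time: 21.05
tool_pos: [0.5326, -0.1237, 0.216]
eef_rot: [[-0.993, -0.116, 0.001], [-0.116, 0.993, 0.0], [-0.001, -0.0, -1.0]]
contact_force: [4.9, 1.0, -2.1]
grip_width: 0.0178
gripper_force: 10.0
```

Request:
{"name": "apply_moves", "arguments": {"rows": [{"linear": [-0.002,-0.0002,0],"rotation": [0,0,0],"gripper": 0.9},{"linear": [-0.002,-0.0003,0],"rotation": [0,0,0],"gripper": 0.9},{"linear": [-0.002,-0.0002,0],"rotation": [0,0,0],"gripper": 0.9}]}}

```text
time: 21.35
tool_pos: [0.5264, -0.1245, 0.216]
eef_rot: [[-0.993, -0.116, 0.001], [-0.116, 0.993, 0.0], [-0.001, -0.0, -1.0]]
contact_force: [4.7, 1.2, -0.5]
grip_width: 0.0178
gripper_force: 10.0
```

Request:
{"name": "apply_moves", "arguments": {"rows": [{"linear": [-0.002,-0.0002,0],"rotation": [0,0,0],"gripper": 0.9},{"linear": [-0.002,-0.0003,0],"rotation": [0,0,0],"gripper": 0.9},{"linear": [-0.001,-0.0001,0],"rotation": [0,0,0],"gripper": 0.9},{"linear": [0,0,0],"rotation": [0,0,0],"gripper": 0.9},{"linear": [0,0,0],"rotation": [0,0,0],"gripper": 0.9}]}}

```text
time: 21.85
tool_pos: [0.5213, -0.1251, 0.216]
eef_rot: [[-0.993, -0.116, -0.0], [-0.116, 0.993, 0.0], [0.0, 0.0, -1.0]]
contact_force: [3.0, 1.1, 1.2]
grip_width: 0.0176
gripper_force: 10.0
```

Request:
{"name": "apply_moves", "arguments": {"rows": [{"linear": [0,0,0],"rotation": [0,0,0],"gripper": 0.75},{"linear": [0,0,0],"rotation": [0,0,0],"gripper": 0.6},{"linear": [0,0,0],"rotation": [0,0,0],"gripper": 0.45},{"linear": [0,0,0],"rotation": [0,0,0],"gripper": 0.45},{"linear": [0,0,0],"rotation": [0,0,0],"gripper": 0.45}]}}

```text
time: 22.35
tool_pos: [0.5212, -0.125, 0.2157]
eef_rot: [[-0.993, -0.116, -0.001], [-0.116, 0.993, 0.0], [0.001, 0.0, -1.0]]
contact_force: [0.5, -0.0, 0.3]
grip_width: 0.0497
gripper_force: 0.0
```

Request:
{"name": "apply_moves", "arguments": {"rows": [{"linear": [0,0,0.01],"rotation": [0,0,0],"gripper": 0.45},{"linear": [0,0,0.03],"rotation": [0,0,0],"gripper": 0.45},{"linear": [0,0,0.04],"rotation": [0,0,0],"gripper": 0.45},{"linear": [-0.02,0,0.04],"rotation": [0,0,0],"gripper": 0.45},{"linear": [-0.04,0,0.03],"rotation": [0,0,0],"gripper": 0.45}]}}

```text
time: 22.85
tool_pos: [0.4627, -0.1253, 0.3691]
eef_rot: [[-0.993, -0.117, 0.005], [-0.117, 0.993, -0.002], [-0.005, -0.002, -1.0]]
contact_force: [-0.4, -0.9, 0.7]
grip_width: 0.0504
gripper_force: 0.0
```

Request:
{"name": "apply_moves", "arguments": {"rows": [{"linear": [-0.04,0.02,0.02],"rotation": [0,0,0],"gripper": 0.45},{"linear": [-0.04,0.03,0],"rotation": [0,0,0],"gripper": 0.45},{"linear": [0,0.03,0],"rotation": [0,0,0],"gripper": 0.45},{"linear": [0,0,0],"rotation": [0,0,0],"gripper": 0.45}]}}

```text
time: 23.25
tool_pos: [0.3798, -0.0431, 0.3871]
eef_rot: [[-0.993, -0.119, 0.002], [-0.119, 0.993, 0.001], [-0.002, 0.001, -1.0]]
contact_force: [0.1, -0.8, -0.1]
grip_width: 0.05
gripper_force: 0.0
```

Run:
```python
from h import *
im=r.read_camera("scene")[:,:,::-1];tp=r.read_camera("top")[:,:,::-1];cv2.imwrite("pics/t5.png",tp)
a=cv2.resize(tp[180:280,255:355],None,fx=4,fy=4,interpolation=2);b=cv2.resize(im[225:325,285:385],None,fx=4,fy=4,interpolation=2)
cv2.imwrite("pics/c5.png",cv2.convertScaleAbs(np.hstack([a,b]),alpha=1.5))
h=cv2.cvtColor(tp,cv2.COLOR_BGR2HSV)[180:300,255:355];m=np.zeros(tp.shape[:2],np.uint8);m[180:300,255:355]=cv2.inRange(h,(5,170,60),(22,255,255))
q=rect(m,.056);print(q,fx(q[:2]));print(r.state()["contact_force"],r.state()["time"])
```

```text
[ 0.5205 -0.126   0.0478  0.015   6.864 ] [-69.   32.6]
[-0.89547055  0.70732085 -0.68254984] 23.35
```

View pics/c5.png

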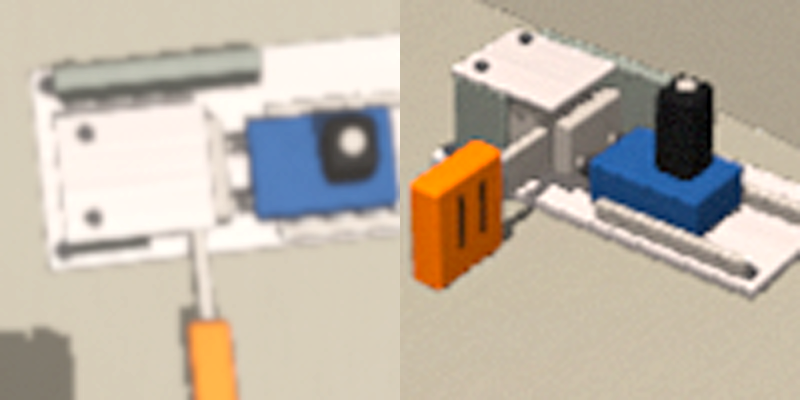

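The picture shows the handle upright (crop (212,360)) with the blade between shoe and fence. The handle centre measures at x = -69 mm, which puts the tip at about 41 mm, inside the 30–52 mm range. The gripper is clear of everything.

```bash
python3 -c "
from station import r
print(r.close_job())"
```

```text
the job is handed in; nothing more can be done
None
```

I handed the job in at about 23 s, but the station gave no verdict. The blade went home against the back stop, was lightly pinched (about 3–4 N, from the rise in push on the post) and drawn back 20 mm with about 4 N of drag. It stands upright and released with its tip about 21 mm short of the stop.

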